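# Back off the tin press

## Task

One of the two screw presses on the worktop has a tin standing under its plate, and its work is done. Turn that press's handwheel counter-clockwise (seen from above), following it as it rises, until the stem is all the way up at its stop, so that the tin can be taken out later; then let go. Leave the tin where it stands and do not turn the wheel of the empty press.

Things in the scene. Friction and masses are not known exactly. Their poses are not given: they have to be found in the camera images.
- tin_press_wheel_centre (a point): centre, half-way through its thickness, of the solid grey round handwheel (60 mm across, 18 mm thick, vertical axis) on the press with the tin: grip it across the rim from any side. It starts 180 to 184 mm above the worktop. Fixed two-column press, wooden base 100 x 140 mm, aluminium crosshead 140 mm long below the wheel, its nuts and collar end at 152 mm
- tin_press_wheel (a joint): turn of that handwheel in rad, positive counter-clockwise seen from above; starts at 0 to 0.25 and meets a solid stop at 1.30 (fully up). A quick thread lifts stem, plate and wheel 15.4 mm per rad (20 mm from 0 to the stop). Friction about 0.12 N m; it stays where it is left
- spare_press_wheel_centre (a point): the same point of the second, identical press, which stands empty: it is to be left alone. Either press may be the left one. A corner wall cabinet hangs from 0.57 m up at the far left, its slanted front from about x 0.64, y 0.29 to x 0.38, y 0.55: keep the wrist on the near side of it, and of the microwave overhead (x over 0.55, from 0.59 m up)
- tin_centre (a point): centre of the upright round food tin (57 mm across, 72 mm tall, loose) that stands on the base of its press under the plate, 2 to 6 mm below it
There are look-alikes about, which are no part of the job. What is shaped like the part that bears tin_press_wheel_centre but blue is not meant.

How it is judged:
At the end, for the whole second after the job is handed in: The handwheel of the press with the tin is at rest within 0.25 rad (about 14 degrees, 4 mm of stem) of its upper stop; the other press's wheel has risen or sunk less than 4 mm (0.26 rad) and the tin stands within 15 mm of where it was (value of joint tin_press_wheel above 1.05 rad and velocity of joint tin_press_wheel between -0.05 and 0.05 rad/s and distance of spare_press_wheel_centre from where it was at the start of the episode below 0.004 m and distance of tin_centre from where it was at the start of the episode below 0.015 m); the robot touches nothing.
It fails at once if the wheel of the empty press is turned (its wheel moves 4 mm up or down, 0.26 rad) (distance of spare_press_wheel_centre from where it was at the start of the episode above 0.004 m).
It fails at once if the tin is shifted by 15 mm or more (distance of tin_centre from where it was at the start of the episode above 0.015 m).
It also fails if it takes over 38 s, if anything falls off the work surface, if the arm or the gripper's body presses on something with over 40 N, if the wrist force passes 120 N, or if a joint passes its speed limit or range.

## Robot

A 6-joint arm with a two-finger parallel gripper is mounted at the origin on a cart in front of the work surface, level with it; the furniture and walls round the work are solid. World frame = base frame: x ahead of the robot, y to its left, z up, the work surface at z = 0. Lengths are in m, angles in rad, forces in N, time in s.
With the tool pointing down it reaches from about 0.4 to 0.825 m from the base axis. Payload 7 kg.
Tool frame: the origin (TCP) lies at the very end of the fingers, on their centre line; the grasp point (between the pads) lies 19 mm behind it; y points along the fingers, x is the direction in which the jaws open and shut, and the axes are right-handed (so a half turn about y gives the same grasp; the last joint's range is limited). The gripper opens to 88 mm and grips with 3 to 60 N. Pads are 19 mm wide; open, the fingers measure 130 mm over their backs; the gripper's body (78 mm by 193 mm) begins 47 mm behind the grasp point.
Start: joints at [-0.971, 0.359, 0.012, 0, -1.224, -0.288], TCP at [0.207, -0.642, 0.227] pointing down, gripper open.
Joint ranges: [-3.07, 3.07], [-1.43, 2.12], [-1.02, 1.25], [-3.03, 1.67], [-3.05, -0], [-3.03, 3.03]. Speed limits (rad/s): [2.39, 2.39, 3.01, 3.14, 3.14, 3.14].

## Interface

Orientations are given as a 3x3 rotation matrix whose columns are the frame's x, y, z axes.
In Python, from rig import robot gives the robot as it stands.
- The arm moves only by the tool arm_command, never from a script. Its argument "deltas" is a list that holds one entry, the list of rows, each a list of 7 numbers: the shift along the world's x, y, z in units of 20 cm (1.0 is 20 cm), then the turn, a rotation vector about the world's x, y, z in units of 360 degrees (1.0 is 360 degrees), then the gripper command: -1 is shut, 1 is fully open, values between are in proportion. In form: [[[x, y, z, wx, wy, wz, fingers], ...]]. A call has 1 to 12 rows; each row shifts and turns the commanded pose from where the row before left it; what a row does not reach is not made up. A row lasts 1/8 s, in which the tool goes at most 62.5 mm and 10.7 degrees, less where a joint would pass 70% of its speed; a pose out of reach is approached as far as the arm can. A call with a number of a shift or a turn outside -1 to 1 is refused whole. A call with a gripper value outside its range is refused whole. The fingers move at their own pace and stop on an object; "squeeze" is the grip in N (left out, the last holds). Time passes only in rows, so rows that do not move let the fingers close. It gives the time, the measured TCP pose, the force and the opening at its end, in the units of the state.
- robot.state(): the state, without advancing time (a new reading comes with each control period).
- robot.capture(name): name is "scene" or "top" or "wrist"; returns a dict with "frame" (384x512x3 uint8, red, green, blue), "depth" (384x512 float32, m along the optical axis (not along the pixel's ray), 0 where there is no reading), "intrinsics" (3x3 intrinsics, pixels), "k1" (the pictures are not rectified: a ray, as slopes to the right and down, at radius r is drawn at 1 + k1 r^2 times it, then the intrinsics apply), "xyz" and "attitude" of the camera in the world. Camera axes: x right, y down, z forward; pixel columns grow to the right and rows downward; lengths in m; the calibration is good to about 2 mm. A picture is of the moment at which its call begins.
- robot.finish_job(): hands the job in, once; it reports no verdict.
The state is a dict: "t": time; "joint_pos": joint angles; "joint_velocities": joint speeds; "joint_torque": joint torques, N m; "eef_pos": TCP position; "ee_rot": TCP orientation; "wrist_force": force on the tool from outside, world axes, zero at the start; "moment": the same for the moment, N m; "finger_gap": finger opening in m.
Only numpy, scipy, OpenCV 4.12 (cv2) and the standard library are available. Lean on these libraries where they do the work, as an engineer would, in place of code of your own. Each camera call takes 0.05 s, during which the arm holds its last target.

## Working session

There is one attempt and no reset: what is moved stays moved. The work goes in short steps, Python scripts to look and compute and a tool call to move; the robot and the scene stay as the last step left them, time stands still between calls to the robot, and variables do not carry over. Pictures are saved under pics/ and viewed, and the job is handed in when it is done.

Besides the shell and the picture viewer there is one more tool, called after ">>>" in YAML: its name, and indented under it one key for each argument. arm_command: Moves the arm, as the interface text tells. Shifts and turns lie within -1 to 1; 1 stands for 20 cm of shift or 360 degrees of turn. Its arguments: {"type":"object","properties":{"deltas":{"type":"array"},"squeeze":{"type":"number"}},"required":["deltas"]}

```bash
ls; mkdir -p pics
cat > h.py <<'E'
import numpy as np, cv2
from rig import robot
def cap(n,save=None):
    c=robot.capture(n)
    if save: cv2.imwrite('pics/'+save,c['frame'][:,:,::-1])
    np.savez('cap_'+n,**{k:np.asarray(v) for k,v in c.items()})
    return c
def load(n): return dict(np.load('cap_%s.npz'%n))
def rays(c,uv):
    K=np.asarray(c['intrinsics']);k1=float(c['k1'])
    uv=np.atleast_2d(np.asarray(uv,float))
    p=cv2.undistortPoints(uv.reshape(-1,1,2),K,np.array([k1,0,0,0.])).reshape(-1,2)
    return np.c_[p,np.ones(len(p))]
def depth_pts(c,uv):
    uv=np.atleast_2d(np.asarray(uv,int))
    d=c['depth'][uv[:,1],uv[:,0]]
    return (rays(c,uv)*d[:,None])@np.asarray(c['attitude']).T+c['xyz']
def onplane(c,uv,z):
    r=rays(c,uv)@np.asarray(c['attitude']).T
    return c['xyz']+r*((z-c['xyz'][2])/r[:,2])[:,None]
E
python3 - <<'E'
from h import *
for n in ('scene','top'):
    c=cap(n,n+'0.png'); print(n,c['xyz'],c['k1'],c['intrinsics'])
s=robot.state(); print(s)
E
```

```text
pics
scene [-0.39589987  0.68982458  0.97788397] 0.02610150163793676 [[477.86273654   0.         263.15036737]
 [  0.         477.86273654 184.92629609]
 [  0.           0.           1.        ]]
top [-0.0657953   0.02377237  1.52424745] -0.08151141316060763 [[418.06241058   0.         259.0724278 ]
 [  0.         418.06241058 193.43033931]
 [  0.           0.           1.        ]]
{'t': 0.1, 'joint_pos': array([-9.70917070e-01,  3.59336361e-01,  1.11385041e-02, -2.81707215e-04,
       -1.22410039e+00, -2.88096781e-01]), 'joint_velocities': array([-0.00140505,  0.00037166,  0.00118192,  0.00113103, -0.00062101,
       -0.00082798]), 'joint_torque': array([-1.93516949e-03, -5.84163380e+01,  2.93749005e+01,  7.01547503e+00,
        1.02031013e-02, -7.03499995e-05]), 'eef_pos': array([ 0.20688673, -0.64205037,  0.22570235]), 'ee_rot': array([[-3.06663888e-01, -6.29203714e-04, -9.51817663e-01],
       [ 9.51816665e-01,  1.38925320e-03, -3.06664485e-01],
       [ 1.51527016e-03, -9.99998837e-01,  1.72852794e-04]]), 'wrist_force': array([ 0.22900423, -0.131968  , -0.2212431 ]), 'moment': array([ 0.05226867,  0.06789631, -0.04010481]), 'finger_gap': 0.08762779697177431}
```

View pics/scene0.png

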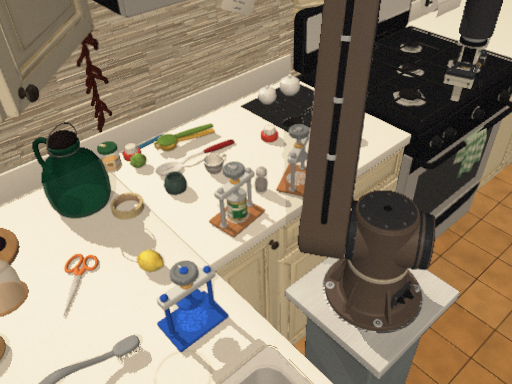

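View pics/top0.png

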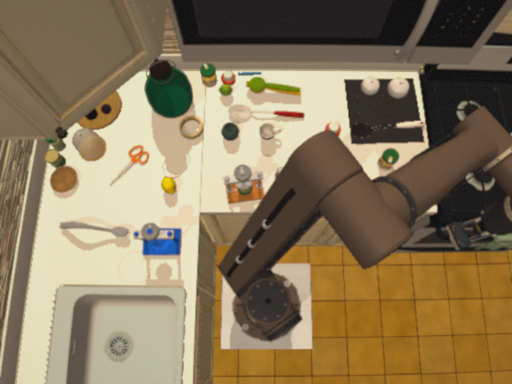

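The scene view shows three presses: a wooden one at about (236,195) with something green and white under its plate, a wooden one half hidden by the arm at (298,160), and a blue one at (190,295). I'll take a close crop and measure.

Run:
```python
from h import *
s=load('scene');t=load('top')
a=cv2.resize(s['frame'][115:240,195:320],(560,560),interpolation=cv2.INTER_CUBIC)
cv2.imwrite('pics/crop_s.png',a[:,:,::-1])
b=cv2.resize(t['frame'][140:220,205:305],None,fx=6,fy=6,interpolation=cv2.INTER_CUBIC)
cv2.imwrite('pics/crop_t.png',b[:,:,::-1])
print(depth_pts(t,[[243,172],[232,190],[255,187],[243,185],[305,150]]))
print(depth_pts(s,[[233,170],[240,210],[298,130],[298,155],[184,270]]))
```

```text
[[ 0.43023236  0.08153817  0.19296813]
 [ 0.42252457  0.12982653  0.01852325]
 [ 0.43585445  0.04279618  0.01466852]
 [ 0.41387564  0.08475985  0.10344048]
 [ 0.240902   -0.05881943  0.8171328 ]]
[[ 0.42335031  0.09303057  0.18810077]
 [ 0.41111203  0.0884771   0.04721567]
 [ 0.42987506 -0.1582941   0.19845656]
 [ 0.39759475 -0.12827502  0.13992341]
 [ 0.22506456  0.38665459  0.18879282]]
```

View pics/crop_s.png

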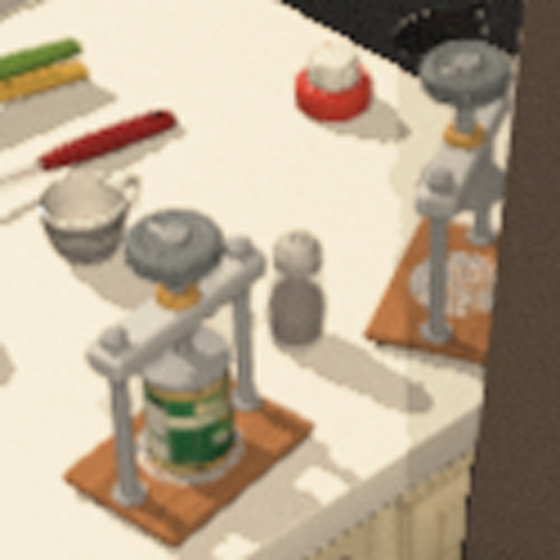

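View pics/crop_t.png

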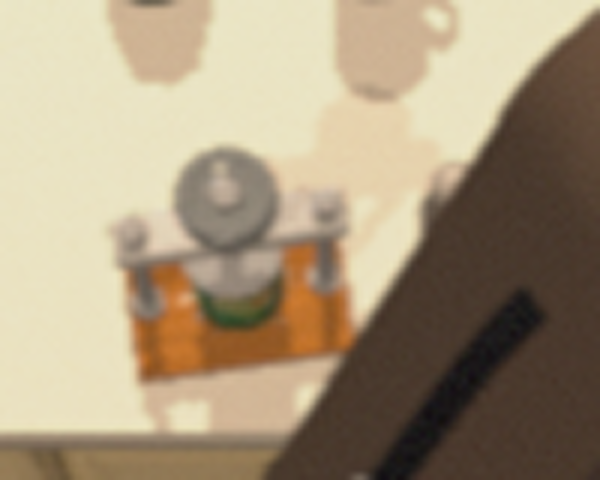

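Candidates: the left wooden press with wheel at scene (233,170) / top (243,172), which has a green-labelled tin under its plate; the right wooden press with wheel at scene (298,130), which has an empty plate and is the spare; and the blue press with wheel at scene (184,270), the look-alike. I choose the left one, and the crop confirms the tin. Next I'll measure its wheel.

Run:
```python
from h import *
for n,g in (('top',(243,172)),('scene',(233,168))):
    c=load(n)
    vv,uu=np.mgrid[g[1]-30:g[1]+30,g[0]-30:g[0]+30]
    uv=np.c_[uu.ravel(),vv.ravel()]
    P=depth_pts(c,uv)
    hsv=cv2.cvtColor(c['frame'],cv2.COLOR_RGB2HSV)[uv[:,1],uv[:,0]]
    m=(P[:,2]>0.165)&(P[:,2]<0.215)&(np.hypot(P[:,0]-.43,P[:,1]-.083)<.06)
    top=m&(P[:,2]>0.18)
    print(n,m.sum(),top.sum(),np.percentile(P[top,2],[5,25,50,75,95]))
    cc=uv[m]; (x,y),r=cv2.minEnclosingCircle(cc.astype(np.float32))
    print('pix',x,y,r,'bbox',cc.min(0),cc.max(0))
    print('xy ext m', P[m].min(0),P[m].max(0))
    q=P[top&(P[:,2]<.2),:2].astype(np.float32); print('top circ',cv2.minEnclosingCircle(q),q.mean(0))
    # silhouette midpoint on mid plane
    img=np.zeros((384,512),np.uint8); img[cc[:,1],cc[:,0]]=255
    k=max(cv2.findContours(img,0,1)[0],key=cv2.contourArea); e=cv2.fitEllipse(k); print('ell',e, onplane(c,[e[0]],0.182), onplane(c,[e[0]],0.191))
# heights around
t=load('top')
for n in('scene','top'):
    c=load(n);vv,uu=np.mgrid[0:384,0:512];uv=np.c_[uu.ravel(),vv.ravel()];P=depth_pts(c,uv)
    m=(P[:,0]>.25)&(P[:,0]<.62)&(P[:,1]>-.12)&(P[:,1]<.33)&(P[:,2]>.12)&(P[:,2]<.55)&(np.hypot(P[:,0]-.43,P[:,1]-.083)>.085)
    Q=P[m]; 
    for cell in np.unique(np.floor(Q[:,:2]/.05),axis=0): 
        w=(np.floor(Q[:,:2]/.05)==cell).all(1); print(n,cell*.05,w.sum(),Q[w,2].max().round(3))
# press orientation: base orange
```

```text
top 247 241 [0.18347347 0.18709299 0.18938418 0.19159209 0.19485252]
pix 242.55555725097656 172.55555725097656 8.822769165039062 bbox [234 164] [251 181]
xy ext m [0.40067934 0.05445784 0.17398664] [0.46023552 0.1124972  0.19967605]
top circ ((0.4310126006603241, 0.08403284847736359), 0.03063819743692875) [0.42950287 0.08323636]
ell ((242.57449340820312, 172.74928283691406), (16.60353660583496, 17.145584106445312), 88.72184753417969) [[0.43158506 0.08343363 0.182     ]] [[0.42825004 0.0830336  0.191     ]]
scene 312 280 [0.18224866 0.18724477 0.18883639 0.19035347 0.19261913]
pix 233.6666717529297 169.0 11.080608367919922 bbox [223 161] [244 177]
xy ext m [0.40025315 0.05486393 0.17268148] [0.46006301 0.11507238 0.19784294]
top circ ((0.43025997281074524, 0.0853601023554802), 0.03163200616836548) [0.42716995 0.08798271]
ell ((233.7103271484375, 169.11036682128906), (16.499305725097656, 22.0806941986084), 86.86154174804688) [[0.4314024  0.08456077 0.182     ]] [[0.42204711 0.0914052  0.191     ]]
scene [ 0.35 -0.15] 50 0.154
scene [ 0.4  -0.15] 33 0.153
scene [ 0.4 -0.1] 8 0.142
```

The wheel centre is at about (0.430, 0.084, 0.181); the two views agree to 1-2 mm. I'll transit above it, with the tool yawed so that J6 has room for the turn.

>>> arm_command:
  deltas:
    - [[0.1, 0.15, 0.05, 0, 0, 0.01, 1], [0.15, 0.225, 0.05, 0, 0, 0.0125, 1], [0.15, 0.225, 0.05, 0, 0, 0.0125, 1], [0.15, 0.225, 0.05, 0, 0, 0.0125, 1], [0.15, 0.225, 0.05, 0, 0, 0.0125, 1], [0.15, 0.225, 0.05, 0, 0, 0.0125, 1], [0.15, 0.225, 0, 0, 0, 0.0125, 1], [0.15, 0.225, 0, 0, 0, 0.0125, 1], [0.1, 0.2, 0, 0, 0, 0.0125, 1], [0, 0, 0, 0, 0, 0, 1]]

```text
t: 1.35
eef_pos: [0.4581, -0.2551, 0.2863]
ee_rot: [[-0.845, -0.0, -0.534], [0.534, 0.0, -0.845], [0.0, -1.0, -0.0]]
wrist_force: [0.7, -0.4, -0.5]
finger_gap: 0.0875
```

>>> arm_command:
  deltas:
    - [[-0.01, 0.21, 0, 0, 0, 0.011, 1], [-0.01, 0.21, 0, 0, 0, 0.011, 1], [-0.015, 0.21, 0, 0, 0, 0.011, 1], [-0.015, 0.21, 0, 0, 0, 0.011, 1], [-0.02, 0.21, 0, 0, 0, 0.011, 1], [-0.02, 0.21, 0, 0, 0, 0.011, 1], [-0.025, 0.22, 0, 0, 0, 0.012, 1], [-0.025, 0.215, 0, 0, 0, 0.012, 1], [0, 0, 0, 0, 0, 0, 1], [0, 0, 0, 0, 0, 0, 1]]

```text
t: 2.6
eef_pos: [0.4289, 0.0811, 0.2864]
ee_rot: [[-1.0, -0.0, -0.003], [0.003, -0.0, -1.0], [0.0, -1.0, 0.0]]
wrist_force: [-0.8, 0.4, 0.0]
finger_gap: 0.0877
```

Run:
```python
from h import *
s=robot.state(); print(s['eef_pos'],s['joint_pos'],s['ee_rot'][:,0])
w=cap('wrist','wrist1.png'); cap('scene','scene1.png')
print(w['xyz'])
```

```text
[0.42893467 0.0811328  0.28641391] [ 6.41850653e-01 -8.57946792e-02 -3.78426724e-01  2.10072556e-05
 -1.27868607e+00 -6.44701957e-01] [-9.99995870e-01  2.84531188e-03  4.04962575e-04]
[0.42836443 0.01175299 0.44503391]
```

View pics/wrist1.png

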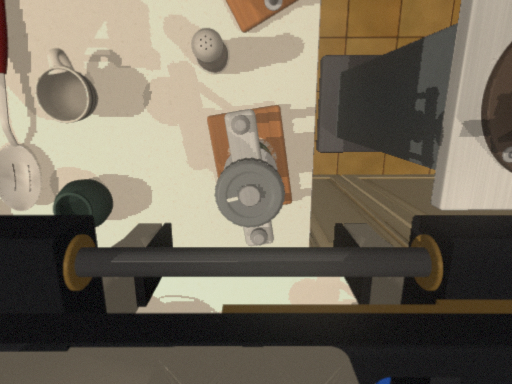

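View pics/scene1.png

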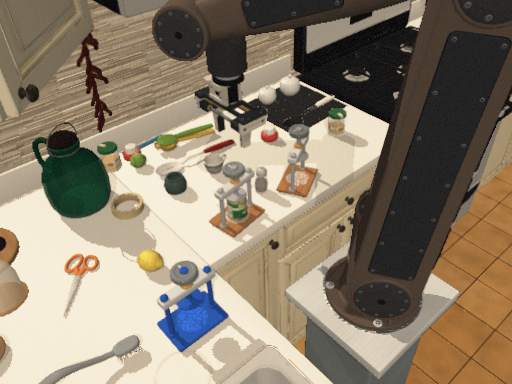

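The wrist view shows the chosen wheel at (250,194), with a white index mark pointing left. The scene view shows the right-hand press clearly empty. I'll refine the wheel centre from the wrist camera.

Run:
```python
from h import *
c=load('wrist')
vv,uu=np.mgrid[150:245,205:300]; uv=np.c_[uu.ravel(),vv.ravel()]; P=depth_pts(c,uv)
m=(P[:,2]>.168)&(P[:,2]<.21)&(np.hypot(P[:,0]-.43,P[:,1]-.083)<.045)
print(m.sum(),np.percentile(P[m,2],[5,25,50,75,95]))
t=m&(P[:,2]>.182)
print(cv2.minEnclosingCircle(P[t,:2].astype(np.float32)),P[t].min(0),P[t].max(0))
print(onplane(c,[[250,193]],.19))
cv2.imwrite('pics/wr_crop.png',cv2.resize(c['frame'][145:250,200:305],(525,525),interpolation=cv2.INTER_CUBIC)[:,:,::-1])
```

```text
3791 [0.18755785 0.18914625 0.18999466 0.19084758 0.19323068]
((0.43130260705947876, 0.08220899105072021), 0.030449843034148216) [0.40142442 0.05195942 0.18206624] [0.46050636 0.11134528 0.19532301]
[[0.4305911  0.08052763 0.19      ]]
```

View pics/wr_crop.png

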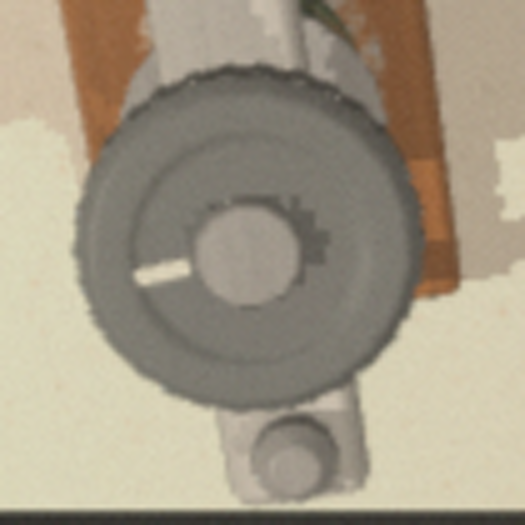

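>>> arm_command:
  deltas:
    - [[0.01, 0.01, -0.1, 0, 0, 0, 1], [0, 0, -0.12, 0, 0, 0, 1], [0, 0, -0.12, 0, 0, 0, 1], [0, 0, -0.12, 0, 0, 0, 1], [0, 0, -0.1, 0, 0, 0, 1], [0, 0, -0.05, 0, 0, 0, 1], [0, 0, 0, 0, 0, 0, 1], [0, 0, 0, 0, 0, 0, 1]]

```text
t: 3.7
eef_pos: [0.4316, 0.0836, 0.1653]
ee_rot: [[-1.0, 0.001, -0.003], [0.003, 0.0, -1.0], [-0.001, -1.0, -0.0]]
wrist_force: [-0.6, 0.1, -0.1]
finger_gap: 0.0872
```

Now I'll close on the rim with 30 N.

>>> arm_command:
  deltas:
    - [[0, 0, 0, 0, 0, 0, -1], [0, 0, 0, 0, 0, 0, -1], [0, 0, 0, 0, 0, 0, -1], [0, 0, 0, 0, 0, 0, -1], [0, 0, 0, 0, 0, 0, -1], [0, 0, 0, 0, 0, 0, -1]]
  squeeze: 30

```text
t: 4.45
eef_pos: [0.4314, 0.0837, 0.1648]
ee_rot: [[-1.0, 0.001, -0.002], [0.002, 0.0, -1.0], [-0.001, -1.0, -0.0]]
wrist_force: [1.5, -0.6, 1.1]
finger_gap: 0.0586
```

Run:
```python
from h import *
s=robot.state(); print(s['t'],s['eef_pos'],s['finger_gap'],s['wrist_force'],s['moment'])
cap('scene','scene2.png'); cap('top')
f=load('scene')['frame'][100:260,150:330]; cv2.imwrite('pics/scene2c.png',cv2.resize(f,None,fx=4,fy=4,interpolation=cv2.INTER_CUBIC)[:,:,::-1])
```

```text
4.45 [0.43138784 0.08368631 0.16479045] 0.05859884016617062 [ 1.4653554  -0.57298918  1.09692217] [-0.13119033 -0.50216748  0.04706766]
```

View pics/scene2c.png

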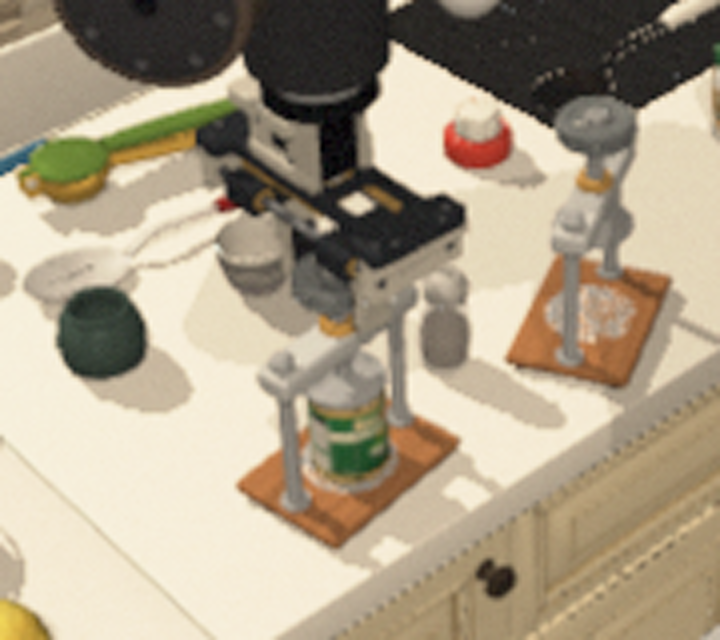

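The gap is 58.6 mm, so the rim is gripped. I'll turn 36° first (0.02 turn and 1.94 mm of rise per row) and check.

>>> arm_command:
  deltas:
    - [[0, 0, 0.0048, 0, 0, 0.01, -1], [0, 0, 0.0097, 0, 0, 0.02, -1], [0, 0, 0.0097, 0, 0, 0.02, -1], [0, 0, 0.0097, 0, 0, 0.02, -1], [0, 0, 0.0097, 0, 0, 0.02, -1], [0, 0, 0.0048, 0, 0, 0.01, -1], [0, 0, 0, 0, 0, 0, -1]]

```text
t: 5.42
eef_pos: [0.431, 0.0835, 0.1744]
ee_rot: [[-0.811, 0.0, 0.586], [-0.586, -0.0, -0.811], [0.0, -1.0, 0.0]]
wrist_force: [0.4, -0.4, 3.4]
finger_gap: 0.0587
```

Run:
```python
from h import *
s=robot.state(); x=s['ee_rot'][:,0]; print(s['t'],s['eef_pos'],s['finger_gap'],s['wrist_force'],s['moment'],np.degrees(np.arctan2(x[1],x[0])))
cap('wrist','wrist3.png')
cap('scene')
f=load('scene')['frame'][100:260,150:330]; cv2.imwrite('pics/scene3c.png',cv2.resize(f,None,fx=4,fy=4,interpolation=cv2.INTER_CUBIC)[:,:,::-1])
```

```text
5.425 [0.43103838 0.083476   0.17443032] 0.058722059162796665 [ 0.37756377 -0.40725012  3.38665109] [-0.25561921  0.05736613  0.02756087] -144.15859787321153
```

View pics/scene3c.png

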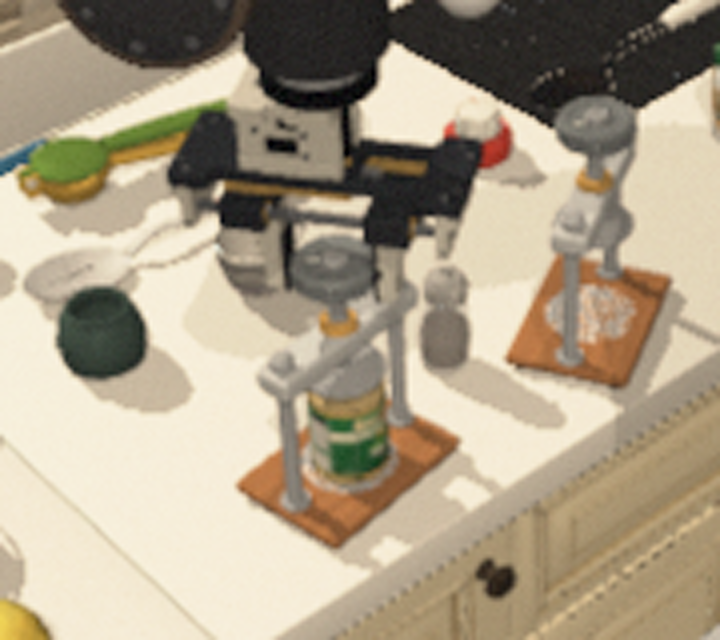

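View pics/wrist3.png

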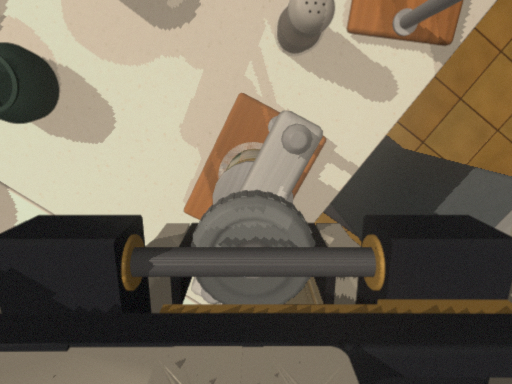

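The wheel follows: the stem has risen and the gap above the tin has grown. I'll do another 21.6° and then smaller steps, watching the moment for the stop.

>>> arm_command:
  deltas:
    - [[0, 0, 0.0048, 0, 0, 0.01, -1], [0, 0, 0.0097, 0, 0, 0.02, -1], [0, 0, 0.0097, 0, 0, 0.02, -1], [0, 0, 0.0048, 0, 0, 0.01, -1], [0, 0, 0, 0, 0, 0, -1]]

```text
t: 6.15
eef_pos: [0.4309, 0.0833, 0.1802]
ee_rot: [[-0.539, -0.0, 0.842], [-0.842, -0.0, -0.539], [0.0, -1.0, 0.0]]
wrist_force: [-1.1, -2.3, 5.0]
finger_gap: 0.0584
```

```bash
cat > st.py <<'E'
from h import *
s=robot.state(); x=s['ee_rot'][:,0]; print(s['t'],s['eef_pos'],s['finger_gap'],s['wrist_force'],s['moment'],np.degrees(np.arctan2(x[1],x[0])),s['joint_torque'][5],s['joint_pos'])
E
python3 st.py
```

```text
6.15 [0.4309437  0.08330012 0.18019244] 0.058374268497231034 [-1.05798116 -2.29415343  4.95019241] [-0.81756396  0.41419663  0.02914208] -122.61315827388914 0.5268953181803226 [ 6.43457062e-01 -7.28658727e-04 -5.50485280e-01  3.37289544e-04
 -1.02141345e+00  3.57956131e-01]
```

>>> arm_command:
  deltas:
    - [[0, 0, 0.0048, 0, 0, 0.01, -1], [0, 0, 0.0048, 0, 0, 0.01, -1], [0, 0, 0, 0, 0, 0, -1], [0, 0, 0, 0, 0, 0, -1]]

```text
t: 6.65
eef_pos: [0.4309, 0.0832, 0.1821]
ee_rot: [[-0.43, -0.0, 0.903], [-0.903, -0.001, -0.43], [0.001, -1.0, 0.0]]
wrist_force: [-0.3, -2.5, 6.9]
finger_gap: 0.0586
```

```bash
python3 st.py
```

```text
6.65 [0.43092886 0.08321915 0.18208294] 0.05861118728780441 [-0.3421113  -2.50690627  6.8982431 ] [-1.00695032  0.46047342  0.00941641] -115.46704846995293 0.029932897305116057 [ 6.43446124e-01 -2.59898833e-03 -5.47641390e-01  4.95765751e-04
 -1.02635560e+00  4.82609487e-01]
```

>>> arm_command:
  deltas:
    - [[0, 0, 0.006, 0, 0, 0.01, -1], [0, 0, 0.006, 0, 0, 0.01, -1], [0, 0, 0, 0, 0, 0, -1]]

```text
t: 7.02
eef_pos: [0.4304, 0.0833, 0.1836]
ee_rot: [[-0.315, -0.002, 0.949], [-0.949, -0.0, -0.315], [0.001, -1.0, -0.001]]
wrist_force: [0.9, -1.9, -2.5]
finger_gap: 0.0585
```

```bash
python3 st.py
```

```text
7.025 [0.4304028  0.08327021 0.18361917] 0.05849620728816563 [ 0.90072286 -1.94398416 -2.50762022] [-0.56136465 -0.11622181 -1.05249429] -108.36626847283179 1.5464435890316963 [ 6.43238240e-01 -4.26920773e-03 -5.44873807e-01 -8.57208812e-04
 -1.03151945e+00  6.07446452e-01]
```

The moment about z is now −1.05 N m, so the stop has been met after about 71.5° of turn and 18.8 mm of rise. Letting go.

>>> arm_command:
  deltas:
    - [[0, 0, 0, 0, 0, 0, 1], [0, 0, 0, 0, 0, 0, 1], [0, 0, 0, 0, 0, 0, 1], [0, 0, 0, 0, 0, 0, 1], [0, 0, 0, 0, 0, 0, 1]]

```text
t: 7.65
eef_pos: [0.4311, 0.0836, 0.1844]
ee_rot: [[-0.311, 0.0, 0.95], [-0.95, 0.0, -0.311], [-0.0, -1.0, 0.0]]
wrist_force: [0.2, -0.3, 0.2]
finger_gap: 0.0876
```

```bash
python3 st.py
```

```text
7.65 [0.43106506 0.08361987 0.18438372] 0.08758575112475342 [ 0.20213773 -0.27818326  0.19000341] [-0.02374456  0.18468331  0.00145111] -108.1372526601887 -0.002113737427862361 [ 6.43632804e-01 -4.82805204e-03 -5.43853501e-01 -1.49097749e-05
 -1.03166801e+00  6.10616398e-01]
```

>>> arm_command:
  deltas:
    - [[0, 0, 0.1, 0, 0, 0, 1], [0, 0, 0.12, 0, 0, 0, 1], [0, 0, 0.12, 0, 0, 0, 1], [0, 0, 0.12, 0, 0, -0.02, 1], [0, 0, 0.06, 0, 0, -0.02, 1], [0, 0, 0, 0, 0, -0.02, 1], [0, 0, 0, 0, 0, -0.02, 1], [0, 0, 0, 0, 0, -0.02, 1], [0, 0, 0, 0, 0, -0.02, 1], [0, 0, 0, 0, 0, -0.02, 1], [0, 0, 0, 0, 0, -0.02, 1], [0, 0, 0, 0, 0, -0.02, 1]]

```text
t: 9.15
eef_pos: [0.431, 0.0835, 0.2884]
ee_rot: [[-0.993, 0.0, 0.119], [-0.119, 0.0, -0.993], [-0.0, -1.0, -0.0]]
wrist_force: [0.9, -0.2, -0.8]
finger_gap: 0.0874
```

>>> arm_command:
  deltas:
    - [[0, 0, 0, 0, 0, -0.02, 1], [0, 0, 0, 0, 0, 0, 1], [0, 0, 0, 0, 0, 0, 1]]

```text
t: 9.52
eef_pos: [0.431, 0.0836, 0.2884]
ee_rot: [[-1.0, 0.0, 0.0], [-0.0, 0.0, -1.0], [-0.0, -1.0, -0.0]]
wrist_force: [-0.7, 1.2, 0.2]
finger_gap: 0.0877
```

```bash
cp cap_wrist.npz w_prev.npz
python3 - <<'E'
from h import *
import runpy; runpy.run_path('st.py')
c=cap('wrist','wrist4.png'); s=cap('scene','scene4.png')
vv,uu=np.mgrid[130:260,190:320]; uv=np.c_[uu.ravel(),vv.ravel()]; P=depth_pts(c,uv)
m=(P[:,2]>.18)&(P[:,2]<.23)&(np.hypot(P[:,0]-.43,P[:,1]-.083)<.045)
print(m.sum(),np.percentile(P[m,2],[5,25,50,75,95]),cv2.minEnclosingCircle(P[m&(P[:,2]>.2),:2].astype(np.float32)))
f=s['frame'][100:260,150:330]; cv2.imwrite('pics/scene4c.png',cv2.resize(f,None,fx=4,fy=4,interpolation=cv2.INTER_CUBIC)[:,:,::-1])
E
```

```text
9.525 [0.43104189 0.08356207 0.28835395] 0.08774199673798412 [-0.72512917  1.15729631  0.17817457] [0.02580687 0.06589066 0.02831939] -179.9785637279422 -0.046505784848704934 [ 6.43563977e-01 -8.23299931e-02 -3.70979687e-01  8.35810139e-07
 -1.28211495e+00 -6.43190082e-01]
4315 [0.20629402 0.20788179 0.2087492  0.20958201 0.21192781] ((0.43106770515441895, 0.08218926191329956), 0.030443083494901657)
```

View pics/wrist4.png

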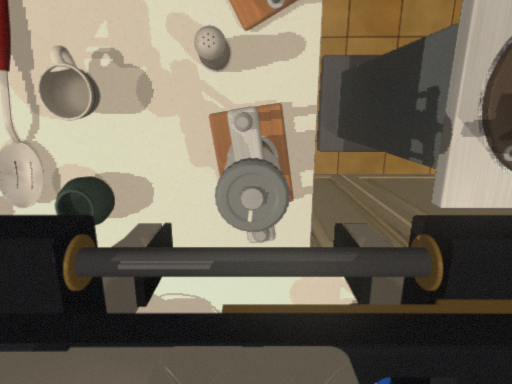

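View pics/scene4c.png

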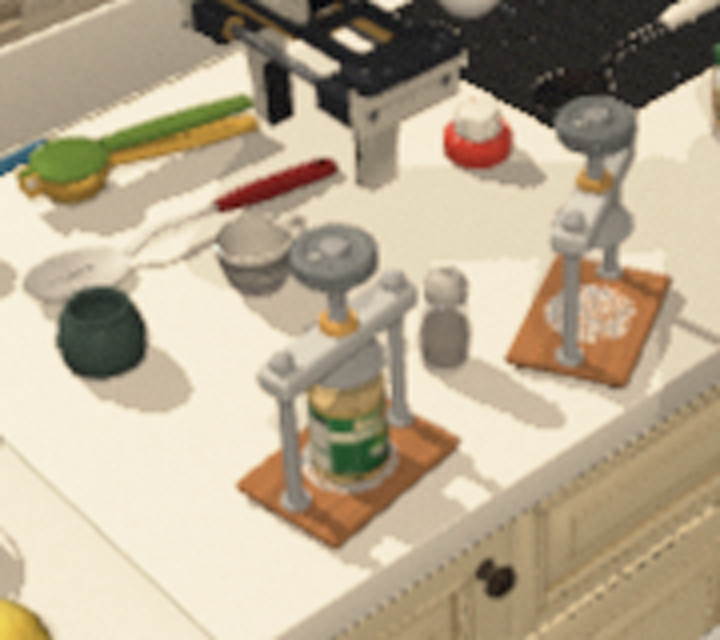

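The wheel's index mark has turned from pointing left to pointing down in the wrist view, about 72°. Its top rose from 190.0 to 208.7 mm. The tin and the empty press look unchanged, and the gripper is clear. Handing in.

Run:
```python
from rig import robot
print(robot.finish_job())
```

```text
the job is handed in; nothing more can be done
None
```

I turned the handwheel of the left wooden press, the one with the green-labelled tin, counter-clockwise up to its stop. Then I let go and backed off above it, and handed the job in; the robot clock read about 9.5 s just before. I gripped the wheel once across the rim at 30 N and followed it up as it rose.

**Stop reached:** on the last steps the wrist moment about z jumped to −1.05 N m, well above the thread friction of about 0.12 N m.

**Wheel travel:** the tool turned about 71.5°. The wheel top rose from 190.0 to 208.7 mm, which is about 1.22 rad on top of the unknown 0 to 0.25 rad it started from. That puts the joint above the required 1.05 rad.

**Tin and other press:** the tin stands where it was by eye in the scene pictures, with free space under the plate. The wheel of the empty press was never touched and looks unchanged. I did not measure either one numerically at the end.

**Clearance:** the gripper is open and about 80 mm above the wheel, with wrist forces at noise level. No check failed or disagreed.

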